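# Tip a power module over the edge of its test nest and seat it

## Robot

A 7-joint arm with a two-finger parallel gripper is mounted at the origin on the work surface. World frame = base frame: x ahead of the robot, y to its left, z up, the work surface at z = 0. Lengths are in mm, angles in rad, forces in N, time in s.
With the tool pointing down it reaches from about 400 to 850 mm from the base axis. Payload 4.4 kg.
Tool frame: the origin (TCP) lies midway between the tips of the shut fingers; the grasp point (between the pads) lies 19 mm behind it; y points along the fingers, x is the direction in which the jaws open and shut, and the axes are right-handed (so a half turn about y gives the same grasp; the last joint's range is limited). The gripper opens to 94 mm and grips with 3 to 60 N. Pads are 16 mm wide; open, the fingers measure 119 mm over their backs; the gripper's body (75 mm by 177 mm) begins 78 mm behind the grasp point.
Start: joints at [-1.375, 0.628, 0.038, 1.517, -0.027, 0.996, -0.02], TCP at [168.207, 627.873, 205.478] pointing down, gripper open.
Joint ranges: [-3.06, 3.06], [-0.37, 2.12], [-1.25, 1.32], [0.18, 2.47], [-1.1, 4.24], [0.23, 1.98], [-2.94, 2.94]. Speed limits (rad/s): [2.57, 2.57, 3.14, 3.14, 3.14, 3.14, 3.14].

## Interface

Orientations are given as a rotation vector (axis times angle).
In Python, from workcell import arm gives the robot as it stands.
- The arm moves only by the tool servo_tool, never from a script. Its argument "commands" is a list of rows, each a list of 7 numbers: the opening, from 0 (shut) to 1 (fully open), then the shift along the tool's x, y, z in mm, then the turn, a rotation vector about the tool's x, y, z in degrees. In form: [[grip, tx, ty, tz, ax, ay, az], ...]. A call has 1 to 12 rows; each row is the pose to reach, as a shift and turn from the pose commanded when the call began, along the tool's axes at that moment; what a row does not reach only later rows make up. A row lasts 1/8 s, in which the tool goes at most 62.5 mm and 10.7 degrees, less where a joint would pass 70% of its speed; a pose out of reach is approached as far as the arm can. A call with a gripper value outside its range is refused whole. The fingers move at their own pace and stop on an object; "force" is the grip in N (left out, the last holds). Time passes only in rows, so rows that repeat a pose let the fingers close. It gives the time, the measured TCP pose, the force and the opening at its end, in the units of the state.
- arm.read_state(): the state, without advancing time (a new reading comes with each control period).
- arm.grab_frame(name): name is "scene" or "side" or "wrist"; returns the picture (384x512x3 uint8, blue, green, red); there is no depth.
- arm.camera_model(name): a dict with "fx", "fy", "cx", "cy" (pixels), "distortion" ([k1, k2, p1, p2, k3] as OpenCV has them; the pictures are not rectified), "cam_to_world" (4x4, takes a point from camera to world coordinates). Camera axes: x right, y down, z forward; pixel columns grow to the right and rows downward; lengths in mm; the calibration is good to about 2 mm. A picture is of the moment at which its call begins: read the wrist's pose just before it. camera_model takes no time and is no camera call; for the wrist camera it gives the pose at the moment of the call.
- arm.close_job(): hands the job in, once; it reports no verdict.
Trained networks look in the newest picture that a camera, given by its name, has taken for a name from the list of things; names that differ only in an ending like _2 or _b are one class to them, and where a whole thing is asked for, a point or a joint stands for the part that bears it (a point fixed in the world has none). Each returns a list of dicts, best first, with "confidence" (0 to 1); they miss things now and then, are a little off and sometimes report something else, mostly with a low value. They report only what shows in the picture. A call takes as long as a camera call. They do not tell look-alikes from the thing itself.
- arm.recognise(camera, name): "point" ([x, y, z] in mm, in the coordinates of the camera as it stood for that picture, good to about 4 mm: the middle of the surface that is visible of it).
- arm.regions_of(camera, name): "mask" (384x512 bool, what is visible of it).
- arm.place_of(camera, name): "point" ([x, y, z] in mm, in the coordinates of the camera as it stood for that picture, good to about 4 mm: a listed point, or the origin of a listed thing).
The state is a dict: "time_s": time; "qpos": joint angles; "qd": joint speeds; "joint_torque": joint torques, N m; "tcp_pos": TCP position; "ee_rot": TCP orientation; "contact_force": force on the tool from outside, world axes, zero at the start; "torque": the same for the moment, N m; "opening": opening from 0.0 (shut) to 1.0 (fully open).
Only numpy, scipy, OpenCV 4.12 (cv2) and the standard library are available. Lean on these libraries where they do the work, as an engineer would, in place of code of your own. Each camera call takes 0.05 s, during which the arm holds its last target.

## Task

Lay the standing power module down into its test nest: slide it up until its foot stands square against the nest plate's front edge, then tip it over that edge by pushing high on its back, so that it lies flat on the plate with its contact end towards the end stop. Then push it along until that end sits flush against the stop block, wherever the last shift set that, with the plunger pressed in, and let go. Press gently, never harder than 25 N on the module, and leave the other things where they are.

Things in the scene. Friction and masses are not known exactly. Their poses are not given: they have to be found in the camera images.
- module: power module, aluminium-cased box 90 (own x) x 110 (y) x 125 mm (z), 0.5 to 1 kg, too wide to grip: push it with closed fingers. Starts standing loose on the table, 10 to 35 mm before the nest's edge, up to 12 mm aside and 0.2 rad askew, own x roughly along nest x. Vent slots on the +-y flanks. Origin: centre of the end it stands on at first. It is to lie on its +x face.
- module_contacts (a point): centre of the module's contact end (+z end, black with brass pads; on top at first), 125 mm from the module's origin. Dry friction is about 0.6 everywhere, so a high push while the foot is not against the edge topples it short of the plate; even 30 mm up it may rear if one corner meets the edge first, so slide it with the push near the table, on the lagging side.
- nest: test nest, fixed: white plastic plate 250 (x) x 200 (y) x 10 mm thick. Origin: middle of its bare upright front edge, at table height, against which the foot is pushed and over which it tips; x runs along the plate to the end stop, away from the robot (up to 0.25 rad aside), y left, z up. Side rails from x = 30 to 160 mm, inner faces at y = +-82 mm, 10 mm above the plate.
- nest_far (a point): middle of the plate's top at its far end, 250 mm from the front edge. Ahead of it an aluminium stop block, 110 mm wide, 55 mm high, clamped on two rods, its face backed with rubber (gives about 1 mm per 8 N): the face stands somewhere 150 to 185 mm from the front edge; that setting is not measured, find it by feel.
- plunger (a joint): brass plunger, 14 mm across, in the middle of the stop block's face, 45 mm above the table: travel in m, 0 when free (standing out 5 mm), about 0.005 when pressed flush with the block's face; spring of under 1 N, too weak to push the module back
- board: green circuit board 100 x 65 mm with parts on it, lying; bystander; origin at the underside under its middle
- capacitor: black can 25 mm across, 35 mm high, standing; bystander; origin at the underside under its middle
- terminal: grey terminal strip 50 x 20 x 18 mm; bystander; origin at the underside under its middle
- driver: screwdriver 180 mm long, lying; bystander; origin at the underside, at mid-length roughly
- heatsink: finned aluminium heat sink 60 x 50 x 32 mm; bystander; origin at the underside under its middle
- flux: amber bottle 48 mm across, 110 mm high, standing; bystander; origin at the underside under its middle
There are look-alikes about, which are no part of the job. Several things have the shape of the module; the one meant has the colours described above.

How it is judged (in metres and radians):
On the way, in this order (a step that is already met when the one before it is completed fails the run):
1. the module, still upright, stands with its foot square against the plate's front edge (within 5 mm and 0.1 rad) (angle between module's own z axis and vertical below 0.1 rad and x of module in the frame of nest above -0.05 m and angle between the x axis of module and the x axis of nest, either way round below 0.1 rad), for 0.1 s.
2. it has been tipped over the edge and lies flat on the plate, contact end towards the stop (angle between module's own z axis and vertical between 1.5 and 1.64 rad and angle between module's own x axis and vertical above 3.05 rad and z of module in the frame of nest between 0.05 and 0.06 m and angle between the z axis of module and the x axis of nest, either way round below 0.12 rad), for 0.2 s.
At the end, for the whole second after the job is handed in: the module lies flat on the nest plate on its +x face (within 4 degrees of level, at plate height within 5 mm), contact end towards the stop and within 0.12 rad of straight, its contact end against the stop block so that the plunger is pressed in by more than 3 mm of its 5 mm; at rest (all of step 2 and value of joint plunger above 0.003 m and linear speed of module below 0.01 m/s and angular speed of module below 0.1 rad/s); the robot touches nothing.
It fails at once if the robot presses on the module with more than 25 N (contact force between any of the fingers, the arm and module above 25 N).
It fails at once if a bystander is shifted by more than 20 mm (distance of any of board, capacitor, terminal, driver, heatsink, flux from where it was at the start of the episode above 0.02 m).
It also fails if it takes over 51 s, if anything falls off the work surface, if the arm or the gripper's body presses on something with over 40 N, if the wrist force passes 120 N, or if a joint passes its speed limit or range.

## Working session

There is one attempt and no reset: what is moved stays moved. The work goes in short steps, Python scripts to look and compute and a tool call to move; the robot and the scene stay as the last step left them, time stands still between calls to the robot, and variables do not carry over. Pictures are saved under pics/ and viewed, and the job is handed in when it is done.

Besides the shell and the picture viewer there is one more tool, called after ">>>" in YAML: its name, and indented under it one key for each argument. servo_tool: Moves the arm, as the interface text tells. Its arguments: {"type":"object","properties":{"commands":{"type":"array"},"force":{"type":"number"}},"required":["commands"]}

```bash
mkdir -p pics; ls; python3 - <<'E'
from workcell import arm
import cv2
s=arm.read_state(); print(s)
for c in ["scene","side","wrist"]:
    im=arm.grab_frame(c); cv2.imwrite(f"pics/{c}0.png",im)
    m=arm.camera_model(c); print(c,m)
E
```

```text
pics
{'time_s': 0.0, 'qpos': array([-1.37483276,  0.62932065,  0.03846687,  1.51834831, -0.02698865,
        0.99631986, -0.01998355]), 'qd': array([ 6.51663749e-04,  1.09632145e-05, -2.71652336e-04, -8.59390749e-04,
       -1.29592943e-03, -5.26139876e-04, -1.96057763e-03]), 'joint_torque': array([ 4.24105638e-04, -5.49713087e+01,  1.14386983e+00, -1.86637831e+01,
       -5.20198233e-02,  2.37098825e-02,  1.67235626e-04]), 'tcp_pos': array([168.0272528 , 627.21587859, 204.5774101 ]), 'ee_rot': array([-1.32293828, -1.01319584,  1.01562901]), 'contact_force': array([ 0.19928275, -0.68434822, -0.04044059]), 'torque': array([ 0.03232978, -0.0687091 ,  0.03802362]), 'opening': 1.0040359928479263}
scene {'fx': 361.65088717363926, 'fy': 361.65088717363926, 'cx': 256.8069694196939, 'cy': 188.2735153734893, 'distortion': array([-0.04181118,  0.        ,  0.        ,  0.        ,  0.        ]), 'cam_to_world': array([[ 4.44108174e-01,  6.70183383e-01, -5.94661385e-01,
         1.05343215e+03],
       [ 8.95960039e-01, -3.28591919e-01,  2.98802542e-01,
        -1.97319521e+02],
       [ 4.8515
[... 563 characters left out ...]
7.97817560e-01, -6.02878743e-01,
         5.91328459e+02],
       [ 0.00000000e+00,  0.00000000e+00,  0.00000000e+00,
         1.00000000e+00]])}
wrist {'fx': 272.37721775067416, 'fy': 272.37721775067416, 'cx': 253.600432385926, 'cy': 190.57444078182024, 'distortion': array([-0.02544655,  0.        ,  0.        ,  0.        ,  0.        ]), 'cam_to_world': array([[ 2.58378527e-01,  9.34060713e-01,  2.46517993e-01,
         9.67251635e+01],
       [ 9.66043629e-01, -2.49693772e-01, -6.64283617e-02,
         6.46504145e+02],
       [-4.94115301e-04,  2.55310799e-01, -9.66858910e-01,
         3.85151624e+02],
       [ 0.00000000e+00,  0.00000000e+00,  0.00000000e+00,
         1.00000000e+00]])}
```

View pics/scene0.png

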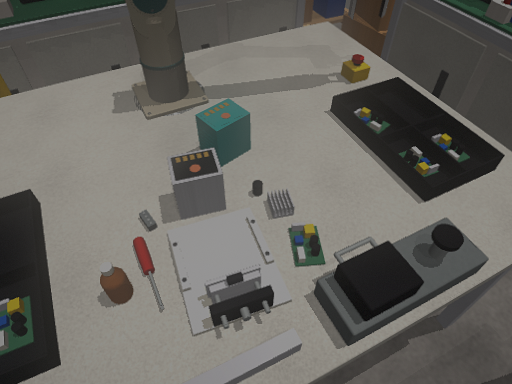

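View pics/side0.png

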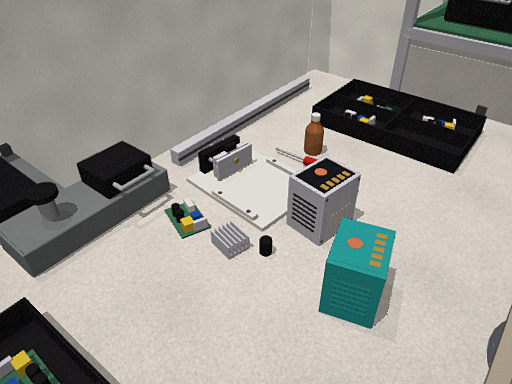

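View pics/wrist0.png

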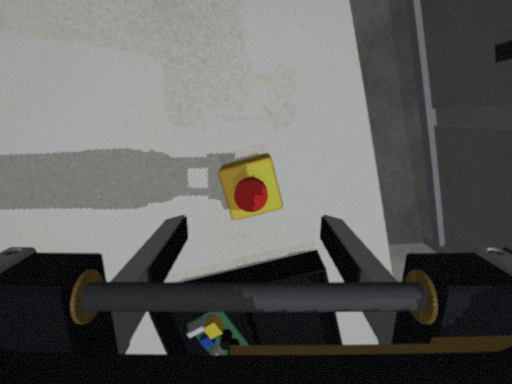

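Scene: grey module with black top at about (197,180), nest plate around (225,270), teal look-alike at (224,132) behind the module. Next, zoom for exact corners.

```bash
python3 - <<'E'
import cv2
a=cv2.imread("pics/scene0.png")[90:340,130:310]; cv2.imwrite("pics/scene0z.png",cv2.resize(a,None,fx=2.4*1,fy=2.4,interpolation=cv2.INTER_CUBIC))
a=cv2.imread("pics/side0.png")[120:335,180:410]; cv2.imwrite("pics/side0z.png",cv2.resize(a,None,fx=2.7,fy=2.7,interpolation=cv2.INTER_CUBIC))
E
```

```text
(no output)
```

View pics/scene0z.png

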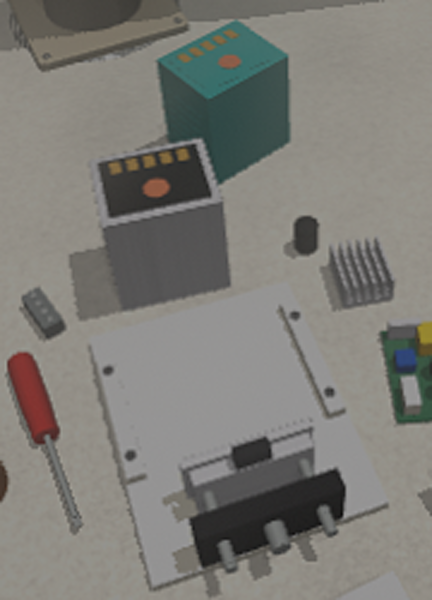

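View pics/side0z.png

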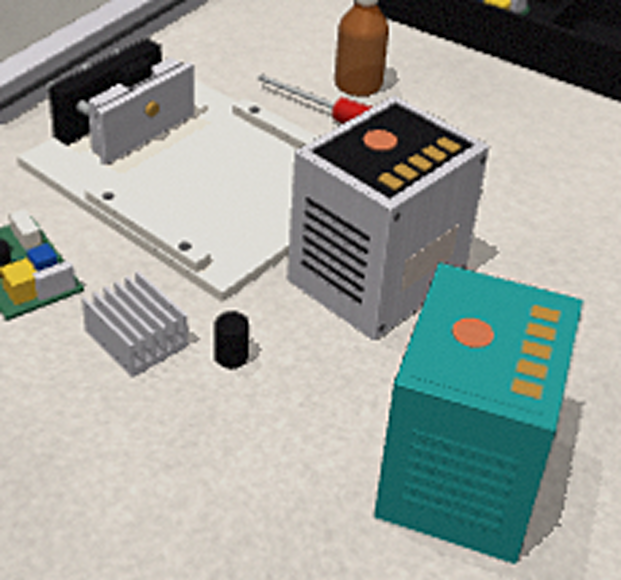

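```bash
cat > h.py <<'E'
import numpy as np, cv2
from workcell import arm
from scipy.optimize import least_squares
def proj(cam,P):
    m=arm.camera_model(cam); T=np.linalg.inv(m["cam_to_world"]); 
    K=np.array([[m["fx"],0,m["cx"]],[0,m["fy"],m["cy"]],[0,0,1]])
    r=cv2.Rodrigues(T[:3,:3])[0]
    return cv2.projectPoints(np.array(P,float).reshape(-1,1,3),r,T[:3,3],K,m["distortion"])[0].reshape(-1,2)
def place(p,P):
    c,s=np.cos(p[2]),np.sin(p[2]); P=np.array(P,float)
    return np.c_[p[0]+c*P[:,0]-s*P[:,1],p[1]+s*P[:,0]+c*P[:,1],P[:,2]]
def fit(obs,p0):
    # obs: cam-> list of (model pt, pix)
    def f(p):
        return np.concatenate([(proj(c,place(p,[o[0] for o in l]))-np.array([o[1] for o in l])).ravel() for c,l in obs.items()])
    r=least_squares(f,p0,loss="soft_l1"); return r.x,f(r.x).reshape(-1,2)
E
cat > m0.py <<'E'
from h import *
S=lambda u,v:(u/2.4+130,v/2.4+90)
D=lambda u,v:(u/2.7+180,v/2.7+120)
a,b,h=45,55,125
mod={"scene":[((-a,-b,h),S(92,158)),((-a,b,h),S(210,140)),((a,b,h),S(222,211)),((a,-b,h),S(104,226)),((a,-b,0),S(122,310)),((a,b,0),S(230,286))],
"side":[((a,b,h),D(293,150)),((-a,b,h),D(390,205)),((-a,-b,h),D(487,148)),((a,-b,h),D(392,98)),((-a,b,0),D(378,338)),((a,b,0),D(288,277))]}
nest={"scene":[((0,-100,10),S(90,345)),((0,100,10),S(280,287)),((250,100,10),S(387,503)),((250,-100,10),S(152,583))],
"side":[((0,100,10),D(222,290)),((250,100,10),D(18,160))]}
teal={"scene":[((-a,-b,h),S(158,60)),((-a,b,h),S(240,22)),((a,b,h),S(289,55)),((a,-b,h),S(208,97)),((a,b,0),S(290,138))],
"side":[((a,b,h),D(397,375)),((-a,b,h),D(556,432)),((-a,-b,h),D(582,297)),((a,-b,h),D(437,265)),((-a,b,0),D(520,560)),((a,b,0),D(376,517))]}
for n,o,p0 in [("mod",mod,(550,0,-.3)),("nest",nest,(600,0,-.3)),("teal",teal,(450,0,-.3))]:
    p,r=fit(o,p0); print(n,p.round(3)); print(r.round(1).tolist())
E
python3 m0.py
```

```text
mod [ 4.79872e+02 -6.69880e+01 -1.72000e-01]
[[-2.5, -0.3], [-4.1, -1.9], [-0.5, -4.7], [-2.3, -0.5], [-0.7, 0.2], [-0.3, 0.0], [-0.9, 0.2], [-1.3, 1.7], [-0.1, -0.9], [-0.3, -1.2], [-3.1, 1.5], [-1.9, 1.2]]
nest [ 5.49243e+02 -7.31970e+01 -8.70000e-02]
[[-2.9, -2.0], [0.6, -2.6], [0.1, -0.7], [-0.3, 2.9], [-0.1, 0.0], [-1.8, -1.2]]
teal [334.55   60.644  19.14 ]
[[-2.4, -0.9], [-3.4, -2.0], [-1.4, -0.9], [-1.2, 0.1], [-1.3, 0.8], [-1.3, 3.2], [0.4, -1.0], [-0.2, 0.2], [-0.4, -1.2], [-1.3, 1.9], [-1.3, 1.1]]
```

```bash
cat > ov.py <<'E'
from h import *
def boxpts(x0,x1,y0,y1,z0,z1): return [(x,y,z) for x in(x0,x1) for y in(y0,y1) for z in(z0,z1)]
E_=[(i,j) for i in range(8) for j in range(i+1,8) if bin(i^j).count("1")==1]
def overlay(src,cam,boxes,crop,sc,out):
    im=cv2.imread(src); u0,v0,u1,v1=crop
    im=cv2.resize(im[v0:v1,u0:u1],None,fx=sc,fy=sc,interpolation=cv2.INTER_CUBIC)
    for p,b,col in boxes:
        q=(proj(cam,place(p,boxpts(*b)))-[u0-.5,v0-.5])*sc
        for i,j in E_: cv2.line(im,tuple(int(t) for t in q[i]),tuple(int(t) for t in q[j]),col,1)
    cv2.imwrite(out,im)
E
python3 - <<'E'
from ov import *
m=(479.9,-67,-.172);n=(549.2,-73.2,-.087)
B=[(m,(-45,45,-55,55,0,125),(0,0,255)),(n,(0,250,-100,100,0,10),(255,0,0))]
overlay("pics/scene0.png","scene",B,(130,90,310,340),2.4,"pics/o1.png")
overlay("pics/side0.png","side",B,(180,120,410,335),2.7,"pics/o2.png")
E
```

```text
(no output)
```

View pics/o1.png

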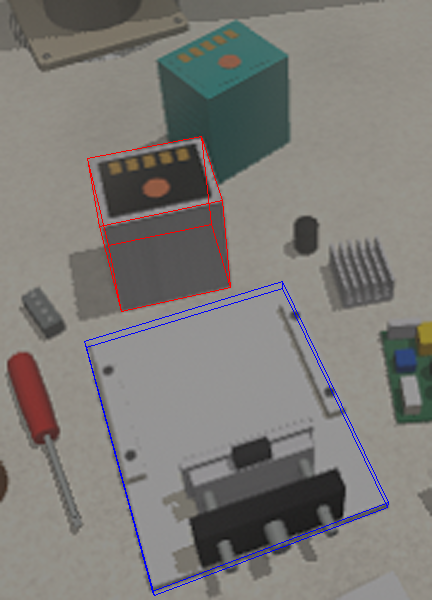

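View pics/o2.png

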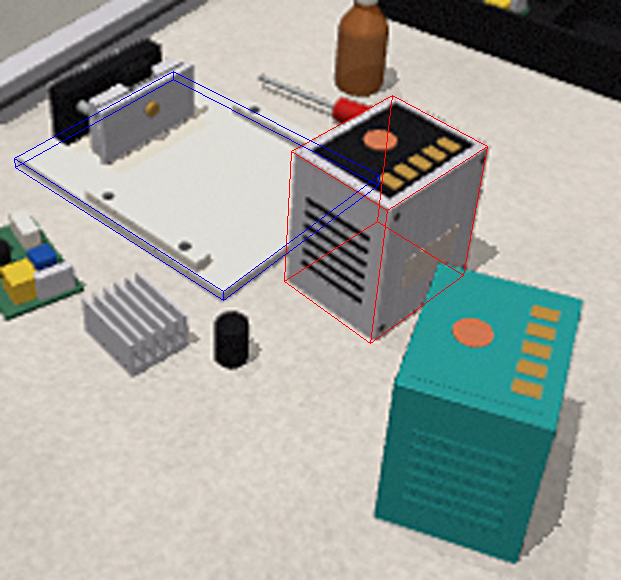

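```bash
python3 - <<'E'
from h import *
s=arm.read_state(); R=cv2.Rodrigues(s["ee_rot"])[0]; print(R.round(3))
T=arm.camera_model("wrist")["cam_to_world"]; print("cam in tool",(R.T@(T[:3,3]-s["tcp_pos"])).round(1),"view dir",(R.T@T[:3,2]).round(2),"imx",(R.T@T[:3,0]).round(2)); print(s["time_s"])
E
```

```text
[[ 0.259 -0.    -0.966]
 [ 0.966 -0.001  0.259]
 [-0.001 -1.     0.   ]]
cam in tool [  -0.3 -180.3   73.9] view dir [ 0.    0.97 -0.26] imx [ 1. -0.  0.]
0.15
```

>>> servo_tool:
  commands:
    - [0,-50,-10,-35,0,0,0]
    - [0,-100,-20,-70,0,-1,0]
    - [0,-150,-25,-105,0,-2,0]
    - [0,-200,-25,-140,0,-3,0]
    - [0,-255,-25,-180,0,-4,0]
    - [0,-305,-25,-215,0,-5,0]
    - [0,-355,-25,-250,0,-6,0]
    - [0,-405,-25,-285,0,-7,0]
    - [0,-460,-25,-323,0,-8,0]
    - [0,-510,-25,-358,0,-9,0]
    - [0,-562,-25,-395,0,-10,0]
    - [0,-612,-25,-430,0,-10,0]
  force: 20

```text
time_s: 1.65
tcp_pos: [424.4, -72.8, 230.6]
ee_rot: [-1.249, -1.146, 1.144]
contact_force: [0.8, 0.3, 0.3]
opening: 0.002
```

```bash
python3 - <<'E'
from h import *
s=arm.read_state(); T=arm.camera_model("wrist")["cam_to_world"]
for c in ["wrist","scene"]:
    im=arm.grab_frame(c); cv2.imwrite(f"pics/{c}1.png",im)
np.save("T1.npy",T)
print(s["qpos"].round(2),s["tcp_pos"])
im=cv2.imread("pics/wrist1.png"); cv2.imwrite("pics/wrist1z.png",cv2.resize(im,None,fx=1.55,fy=1.55,interpolation=cv2.INTER_CUBIC))
E
```

```text
[-0.09  0.29  0.25  2.07 -0.1   0.8   1.7 ] [424.35462983 -72.79745895 230.60054068]
```

View pics/wrist1z.png

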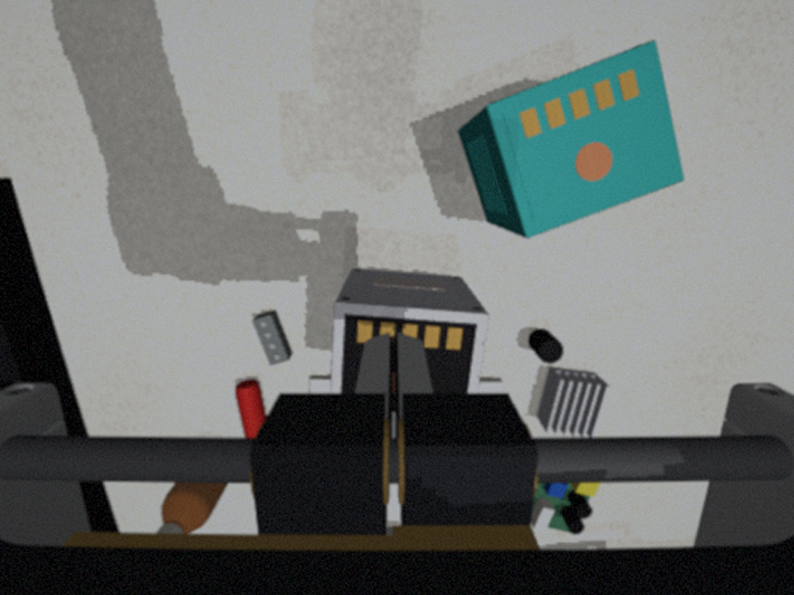

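```bash
cat >> m0.py <<'E'
print("--- wrist")
W=lambda u,v:(u/1.55,v/1.55)
T1=np.load("T1.npy"); old=arm.camera_model
arm_cm=lambda n:{**old(n),**({"cam_to_world":T1} if n=="wrist" else {})}
arm.camera_model=arm_cm
wm=[((-a,-b,0),W(357,270)),((-a,b,0),W(460,277)),((-a,-b,h),W(333,305)),((-a,b,h),W(487,312))]
wn=[((0,-100,10),W(310,378)),((0,100,10),W(501,381))]
for nm,o,p0 in [("mod",{"wrist":wm},(480,-67,-.17)),("nest",{"wrist":wn},(550,-73,-.09)),("mod all",{**mod,"wrist":wm},(480,-67,-.17)),("nest all",{**nest,"wrist":wn},(550,-73,-.09))]:
    p,r=fit(o,p0); print(nm,p.round(3)); print(r[-4:].round(1).tolist())
E
python3 m0.py | sed -n '/---/,$p'
```

```text
--- wrist
mod [ 4.81622e+02 -6.76730e+01 -1.40000e-01]
[[-4.5, -0.0], [0.4, -0.8], [-0.1, 0.0], [0.7, 0.6]]
nest [ 5.47726e+02 -7.01880e+01 -1.05000e-01]
[[-0.4, 0.0], [0.4, 0.0]]
mod all [ 4.80949e+02 -6.80540e+01 -1.53000e-01]
[[-4.4, -0.9], [0.4, -0.7], [-0.0, -1.1], [0.7, 0.7]]
nest all [ 5.47926e+02 -7.07330e+01 -9.60000e-02]
[[-0.6, 0.7], [-1.7, -1.1], [-0.7, 0.6], [0.1, -0.3]]
```

>>> servo_tool:
  commands:
    - [0,1,0,3,0,10,0]
    - [0,1,0,6,0,20,0]
    - [0,2,0,9,0,30,0]
    - [0,2,0,12,0,40,0]
    - [0,3,0,15,0,50,0]
    - [0,3,0,18,0,60,0]
    - [0,4,0,21,0,70,0]
    - [0,5,0,25,0,80,0]
    - [0,5,0,25,0,90,0]
    - [0,5,0,25,0,90,0]

```text
time_s: 3.0
tcp_pos: [399.1, -63.0, 230.3]
ee_rot: [-1.57, 0.067, -0.066]
contact_force: [-0.2, -0.3, 0.8]
opening: 0.002
```

```bash
python3 - <<'E'
from h import *
s=arm.read_state(); print(s["tcp_pos"],cv2.Rodrigues(s["ee_rot"])[0].round(3).tolist(),s["qpos"].round(2))
E
```

```text
[399.0602096  -63.01223099 230.32477925] [[0.996, -0.001, 0.084], [-0.084, 0.0, 0.996], [-0.001, -1.0, 0.0]] [-0.41  0.29  0.64  2.13 -0.24  0.79  0.3 ]
```

>>> servo_tool:
  commands:
    - [0,0,15,-1,0,0,-10]
    - [0,0,40,-2,0,0,-20]
    - [0,0,65,-3,0,0,-30]
    - [0,0,80,-3,0,0,-32]
    - [0,0,80,-3,0,0,-32]
    - [0,0,80,-3,0,0,-32]

```text
time_s: 3.75
tcp_pos: [433.2, -80.5, 239.7]
ee_rot: [-1.547, -0.312, -0.436]
contact_force: [0.6, -0.5, -0.5]
opening: 0.005
```

```bash
python3 - <<'E'
from h import *
s=arm.read_state(); print(s["tcp_pos"],cv2.Rodrigues(s["ee_rot"])[0].round(3).tolist(),s["qpos"].round(2))
for c in ["side","scene"]:
    im=arm.grab_frame(c); cv2.imwrite(f"pics/{c}2.png",im)
E
```

```text
[433.19333514 -80.51590014 239.72950779] [[0.886, 0.457, 0.078], [-0.074, -0.027, 0.997], [0.458, -0.889, 0.01]] [-0.63  0.15  0.91  2.47 -1.1   0.23  1.21]
```

View pics/side2.png

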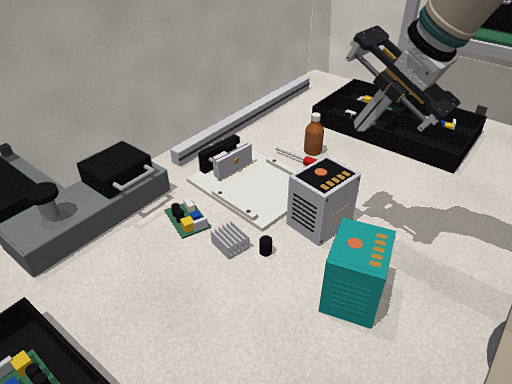

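View pics/scene2.png

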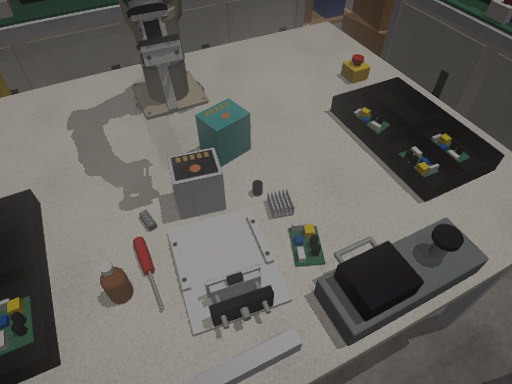

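>>> servo_tool:
  commands:
    - [0,0,0,0,0,0,10]
    - [0,0,0,0,0,0,17]
    - [0,0,0,0,0,0,17]
    - [0,0,0,0,0,0,17]

```text
time_s: 4.35
tcp_pos: [432.9, -80.1, 238.3]
ee_rot: [-1.561, -0.077, -0.204]
contact_force: [0.1, 0.5, 0.4]
opening: 0.008
```

```bash
cat > st.py <<'E'
from h import *
s=arm.read_state(); R=cv2.Rodrigues(s["ee_rot"])[0]
print(s["time_s"],s["tcp_pos"].round(1),"q",s["qpos"].round(2),"F",s["contact_force"].round(1))
print("tilt",np.degrees(np.arctan2(R[2,0],-R[2,1])).round(1),"yaw",np.arctan2(R[1,0],R[0,0]).round(3),"roll",R[2,2].round(3))
n=np.array([548,-71]);w=-.095;d=s["tcp_pos"][:2]-n
print("tcp in nest",(np.array([[np.cos(w),np.sin(w)],[-np.sin(w),np.cos(w)]])@d).round(1))
E
python3 st.py
```

```text
4.35 [432.9 -80.1 238.3] q [-0.69  0.35  1.1   2.2  -0.6   0.69  0.73] F [0.1 0.5 0.4]
tilt 10.2 yaw -0.082 roll 0.011
tcp in nest [-113.7  -19.9]
```

>>> servo_tool:
  commands:
    - [0,-30,-5,13,0,0,0]
    - [0,-30,-5,13,0,0,0]
    - [0,-41,57,13,0,0,-1]
    - [0,-52,115,13,0,0,-2]
    - [0,-63,172,13,0,0,-3]
    - [0,-65,185,13,0,0,-4]
    - [0,-65,185,13,0,0,-4]

```text
time_s: 5.22
tcp_pos: [387.1, -63.3, 122.7]
ee_rot: [-1.56, -0.082, -0.217]
contact_force: [-0.8, 0.6, -0.0]
opening: 0.003
```

```bash
python3 st.py
```

```text
5.225 [387.1 -63.3 122.7] q [-0.23  0.41  0.45  2.47 -1.1   0.23  1.16] F [-0.8  0.6 -0. ]
tilt 10.9 yaw -0.088 roll 0.012
tcp in nest [-160.9   -7.6]
```

>>> servo_tool:
  commands:
    - [0,20,4,0,0,0,6]
    - [0,20,4,0,0,0,6]
    - [0,20,4,0,0,0,6]

```text
time_s: 5.6
tcp_pos: [407.4, -63.1, 122.2]
ee_rot: [-1.56, -0.004, -0.132]
contact_force: [0.7, -0.9, -0.4]
opening: 0.004
```

```bash
python3 st.py
```

```text
5.6 [407.4 -63.1 122.2] q [-0.39  0.51  0.7   2.33 -0.85  0.47  0.93] F [ 0.7 -0.9 -0.4]
tilt 4.9 yaw -0.082 roll 0.013
tcp in nest [-140.7   -5.4]
```

>>> servo_tool:
  commands:
    - [0,-2,25,0,0,0,0]
    - [0,-4,50,0,0,0,0]
    - [0,-5,60,0,0,0,0]
    - [0,-5,60,0,0,0,0]

```text
time_s: 6.1
tcp_pos: [406.3, -62.6, 61.9]
ee_rot: [-1.558, -0.0, -0.131]
contact_force: [-1.1, 0.0, 1.0]
opening: 0.009
```

```bash
python3 st.py
```

```text
6.1 [406.3 -62.6  61.9] q [-0.16  0.6   0.37  2.37 -1.08  0.26  1.12] F [-1.1  0.   1. ]
tilt 4.8 yaw -0.084 roll 0.015
tcp in nest [-141.9   -5.1]
```

>>> servo_tool:
  commands:
    - [0,3,12,-1,0,0,0]
    - [0,5,24,-2,0,0,0]
    - [0,6,31,-2,0,0,0]
    - [0,6,31,-2,0,0,0]

```text
time_s: 6.6
tcp_pos: [421.5, -66.2, 38.9]
ee_rot: [-1.558, 0.007, -0.12]
contact_force: [0.1, 1.1, 0.2]
opening: 0.007
```

```bash
python3 st.py;  python3 - <<'E'
from h import *
ims=[arm.grab_frame(c) for c in ["side","scene"]]
a=cv2.resize(ims[0][120:320,200:420],None,fx=2.2,fy=2.2);b=cv2.resize(ims[1][60:310,110:290],None,fx=1.76,fy=1.76)
cv2.imwrite("pics/p3.png",np.hstack([a,b]))
E
```

```text
6.6 [421.5 -66.2  38.9] q [-0.11  0.65  0.32  2.33 -1.1   0.23  1.13] F [0.1 1.1 0.2]
tilt 4.1 yaw -0.082 roll 0.014
tcp in nest [-126.4   -7.2]
```

View pics/p3.png

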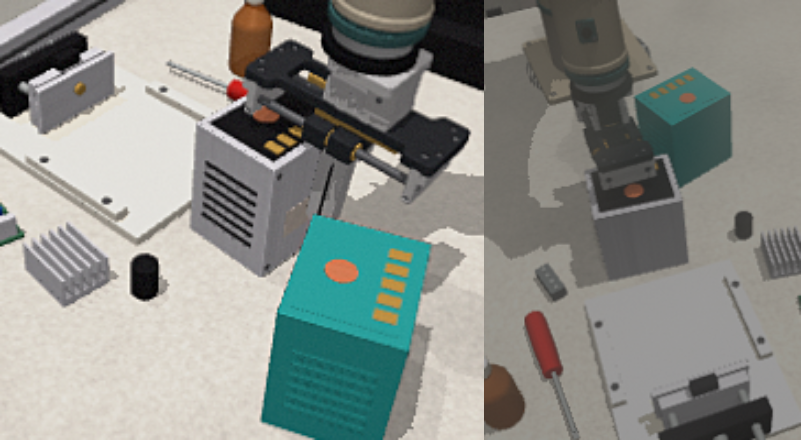

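>>> servo_tool:
  commands:
    - [0,2,1,0,0,0,0]
    - [0,4,2,0,0,0,0]
    - [0,6,4,0,0,0,0]
    - [0,8,6,0,0,0,0]

```text
time_s: 7.2
tcp_pos: [427.5, -66.0, 33.3]
ee_rot: [-1.556, 0.01, -0.118]
contact_force: [-4.4, 0.6, 4.1]
opening: 0.011
```

```bash
python3 st.py
```

```text
7.2 [427.5 -66.   33.3] q [-0.11  0.67  0.31  2.32 -1.1   0.24  1.13] F [-4.4  0.6  4.1]
tilt 3.9 yaw -0.082 roll 0.016
tcp in nest [-120.4   -6.5]
```

>>> servo_tool:
  commands:
    - [0,2,0,0,0,0,0]
    - [0,4,0,0,0,0,0]
    - [0,6,0,0,0,0,0]
    - [0,8,0,0,0,0,0]

```text
time_s: 7.7
tcp_pos: [438.0, -67.4, 34.1]
ee_rot: [-1.558, 0.007, -0.12]
contact_force: [-2.2, -0.1, -2.1]
opening: 0.01
```

```bash
python3 st.py; python3 - <<'E'
from h import *
ims=[arm.grab_frame(c) for c in ["side","scene"]]
cv2.imwrite("pics/side4.png",ims[0]);cv2.imwrite("pics/scene4.png",ims[1])
a=cv2.resize(ims[0][120:320,200:420],None,fx=2.2,fy=2.2);b=cv2.resize(ims[1][60:310,110:290],None,fx=1.76,fy=1.76)
cv2.imwrite("pics/p4.png",np.hstack([a,b]))
E
```

```text
7.7 [438.  -67.4  34.1] q [-0.13  0.68  0.34  2.29 -1.07  0.26  1.1 ] F [-2.2 -0.1 -2.1]
tilt 4.1 yaw -0.081 roll 0.014
tcp in nest [-109.9   -6.8]
```

View pics/p4.png

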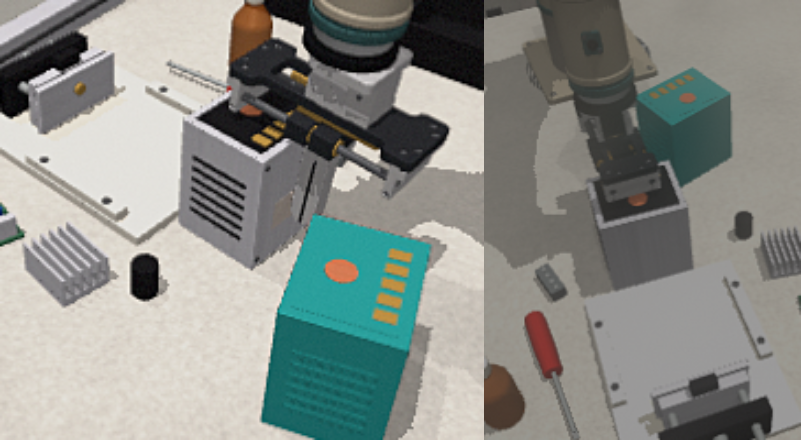

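>>> servo_tool:
  commands:
    - [0,1.5,0,0,0,0,0]
    - [0,3,0,0,0,0,0]
    - [0,4.5,0,0,0,0,0]

```text
time_s: 8.18
tcp_pos: [442.3, -67.7, 34.4]
ee_rot: [-1.558, 0.007, -0.12]
contact_force: [-1.5, -1.5, -0.9]
opening: 0.002
```

```bash
python3 st.py
```

```text
8.175 [442.3 -67.7  34.4] q [-0.14  0.68  0.36  2.28 -1.06  0.28  1.09] F [-1.5 -1.5 -0.9]
tilt 4.1 yaw -0.082 roll 0.014
tcp in nest [-105.5   -6.8]
```

>>> servo_tool:
  commands:
    - [0,1,0,0,0,0,0]
    - [0,2,0,0,0,0,0]
    - [0,3,0,0,0,0,0]

```text
time_s: 8.55
tcp_pos: [445.3, -68.0, 34.7]
ee_rot: [-1.558, 0.007, -0.12]
contact_force: [-2.3, 0.6, -2.4]
opening: 0.006
```

```bash
python3 st.py; python3 - <<'E'
from h import *
ims=[arm.grab_frame(c) for c in ["side","scene"]]
cv2.imwrite("pics/side5.png",ims[0]);cv2.imwrite("pics/scene5.png",ims[1])
a=cv2.resize(ims[0][150:290,250:380],None,fx=3,fy=3,interpolation=cv2.INTER_CUBIC);b=cv2.resize(ims[1][130:270,160:290],None,fx=3,fy=3,interpolation=cv2.INTER_CUBIC)
cv2.imwrite("pics/p5.png",np.hstack([a,b]))
E
```

```text
8.55 [445.3 -68.   34.7] q [-0.15  0.69  0.37  2.27 -1.06  0.29  1.08] F [-2.3  0.6 -2.4]
tilt 4.1 yaw -0.082 roll 0.014
tcp in nest [-102.5   -6.8]
```

View pics/p5.png

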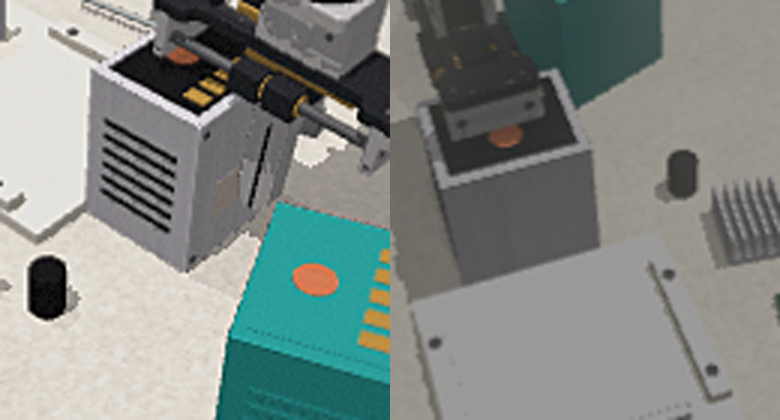

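>>> servo_tool:
  commands:
    - [0,1,0,0,0,0,0]
    - [0,2,0,0,0,0,0]
    - [0,2,0,0,0,0,0]

```text
time_s: 9.02
tcp_pos: [445.5, -68.1, 34.6]
ee_rot: [-1.557, 0.009, -0.118]
contact_force: [-5.2, -0.8, 1.1]
opening: 0.007
```

```bash
python3 st.py
```

```text
9.025 [445.5 -68.1  34.6] q [-0.15  0.69  0.38  2.27 -1.05  0.29  1.08] F [-5.2 -0.8  1.1]
tilt 4.0 yaw -0.082 roll 0.015
tcp in nest [-102.3   -6.8]
```

>>> servo_tool:
  commands:
    - [0,0.7,0,0,0,0,0]
    - [0,0.7,0,0,0,0,0]
    - [0,0.7,0,0,0,0,0]

```text
time_s: 9.4
tcp_pos: [445.5, -68.1, 34.6]
ee_rot: [-1.557, 0.01, -0.118]
contact_force: [-8.3, -0.8, 2.1]
opening: 0.002
```

```bash
python3 st.py; python3 - <<'E'
from h import *
ims=[arm.grab_frame(c) for c in ["side","scene"]]
cv2.imwrite("pics/side6.png",ims[0]);cv2.imwrite("pics/scene6.png",ims[1])
a=cv2.resize(ims[0][150:290,250:350],None,fx=4,fy=4,interpolation=cv2.INTER_CUBIC);b=cv2.resize(ims[1][140:280,160:260],None,fx=4,fy=4,interpolation=cv2.INTER_CUBIC)
cv2.imwrite("pics/p6.png",np.hstack([a,b]))
E
```

```text
9.4 [445.5 -68.1  34.6] q [-0.15  0.69  0.38  2.27 -1.05  0.3   1.08] F [-8.3 -0.8  2.1]
tilt 3.9 yaw -0.082 roll 0.015
tcp in nest [-102.3   -6.8]
```

View pics/p6.png

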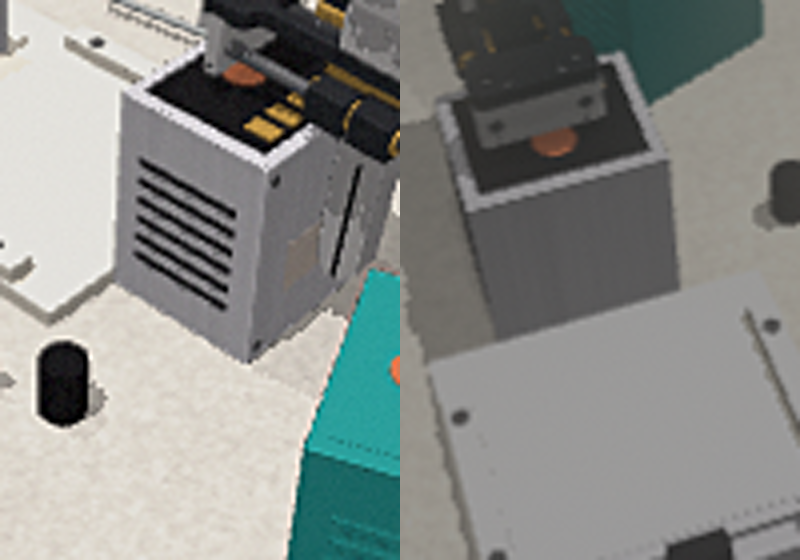

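>>> servo_tool:
  commands:
    - [0,-6,-2,0,0,0,0]
    - [0,-9,-35,0,0,0,0]
    - [0,-6,-70,0,0,0,0]
    - [0,-4,-79,0,0,0,0]
    - [0,-4,-79,0,0,0,0]

```text
time_s: 10.12
tcp_pos: [439.5, -68.2, 113.8]
ee_rot: [-1.558, 0.004, -0.121]
contact_force: [-0.5, -0.3, -0.6]
opening: 0.002
```

```bash
python3 st.py; python3 - <<'E'
from h import *
ims=[arm.grab_frame(c) for c in ["side","scene"]]
cv2.imwrite("pics/side7.png",ims[0]);cv2.imwrite("pics/scene7.png",ims[1])
a=cv2.resize(ims[0][110:290,230:380],None,fx=2.7,fy=2.7,interpolation=cv2.INTER_CUBIC);b=cv2.resize(ims[1][120:300,130:280],None,fx=2.7,fy=2.7,interpolation=cv2.INTER_CUBIC)
cv2.imwrite("pics/p7.png",np.hstack([a,b]))
E
```

```text
10.125 [439.5 -68.2 113.8] q [-0.35  0.56  0.66  2.24 -0.81  0.51  0.87] F [-0.5 -0.3 -0.6]
tilt 4.2 yaw -0.08 roll 0.015
tcp in nest [-108.2   -7.5]
```

View pics/p7.png

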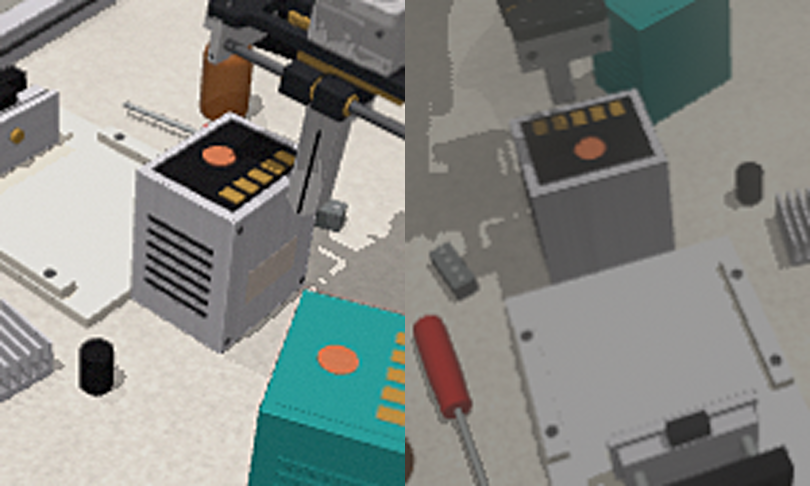

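>>> servo_tool:
  commands:
    - [0,3,0,6,0,0,0]
    - [0,6,0,6,0,0,0]
    - [0,9,0,6,0,0,0]
    - [0,12,0,6,0,0,0]
    - [0,15,0,6,0,0,0]
    - [0,18,0,6,0,0,0]

```text
time_s: 10.98
tcp_pos: [455.3, -63.8, 114.5]
ee_rot: [-1.557, 0.009, -0.118]
contact_force: [-4.6, 0.4, 3.8]
opening: 0.005
```

```bash
python3 st.py; python3 - <<'E'
from h import *
ims=[arm.grab_frame(c) for c in ["side","scene"]]
a=cv2.resize(ims[0][110:290,230:380],None,fx=2.7,fy=2.7,interpolation=cv2.INTER_CUBIC);b=cv2.resize(ims[1][120:300,130:280],None,fx=2.7,fy=2.7,interpolation=cv2.INTER_CUBIC)
cv2.imwrite("pics/p8.png",np.hstack([a,b]))
E
```

```text
10.975 [455.3 -63.8 114.5] q [-0.37  0.58  0.68  2.2  -0.8   0.54  0.84] F [-4.6  0.4  3.8]
tilt 4.0 yaw -0.082 roll 0.015
tcp in nest [-93.   -1.6]
```

View pics/p8.png

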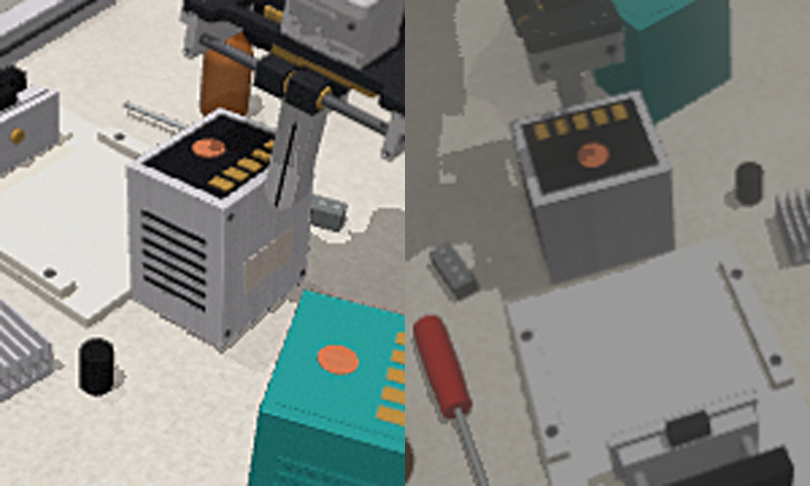

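>>> servo_tool:
  commands:
    - [0,3.5,-1,0,0,0,0]
    - [0,7,-2,0,0,0,0]
    - [0,10.5,-3,0,0,0,0]
    - [0,14,-4,0,0,0,0]
    - [0,17.5,-5,0,0,0,0]
    - [0,21,-6,0,0,0,0]

```text
time_s: 11.82
tcp_pos: [477.6, -65.9, 122.4]
ee_rot: [-1.558, 0.007, -0.121]
contact_force: [-3.5, 0.4, 5.0]
opening: 0.003
```

```bash
python3 st.py; python3 - <<'E'
from h import *
ims=[arm.grab_frame(c) for c in ["side","scene"]]
a=cv2.resize(ims[0][110:290,230:380],None,fx=2.7,fy=2.7,interpolation=cv2.INTER_CUBIC);b=cv2.resize(ims[1][120:300,130:280],None,fx=2.7,fy=2.7,interpolation=cv2.INTER_CUBIC)
cv2.imwrite("pics/p9.png",np.hstack([a,b]))
E
```

```text
11.825 [477.6 -65.9 122.4] q [-0.39  0.6   0.71  2.14 -0.77  0.59  0.8 ] F [-3.5  0.4  5. ]
tilt 4.1 yaw -0.082 roll 0.014
tcp in nest [-70.5  -1.6]
```

View pics/p9.png

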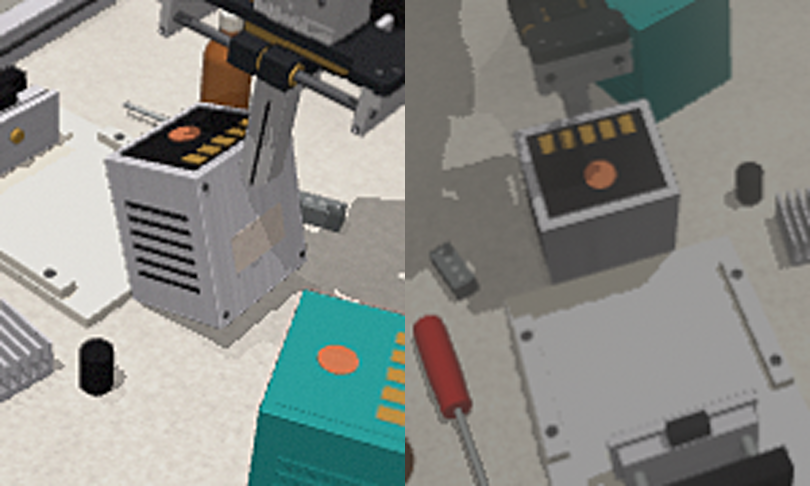

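>>> servo_tool:
  commands:
    - [0,3.5,-1,0,0,0,0]
    - [0,7,-2,0,0,0,0]
    - [0,10.5,-3,0,0,0,0]
    - [0,14,-4,0,0,0,0]
    - [0,17.5,-5,0,0,0,0]
    - [0,21,-6,0,0,0,0]

```text
time_s: 12.68
tcp_pos: [498.0, -67.6, 129.7]
ee_rot: [-1.558, 0.007, -0.12]
contact_force: [-1.0, -0.8, 0.2]
opening: 0.004
```

```bash
python3 st.py; python3 - <<'E'
from h import *
ims=[arm.grab_frame(c) for c in ["side","scene"]]
a=cv2.resize(ims[0][110:290,230:380],None,fx=2.7,fy=2.7,interpolation=cv2.INTER_CUBIC);b=cv2.resize(ims[1][120:300,130:280],None,fx=2.7,fy=2.7,interpolation=cv2.INTER_CUBIC)
cv2.imwrite("pics/p10.png",np.hstack([a,b]))
E
```

```text
12.675 [498.  -67.6 129.7] q [-0.39  0.61  0.73  2.08 -0.74  0.64  0.76] F [-1.  -0.8  0.2]
tilt 4.1 yaw -0.082 roll 0.014
tcp in nest [-50.1  -1.4]
```

View pics/p10.png

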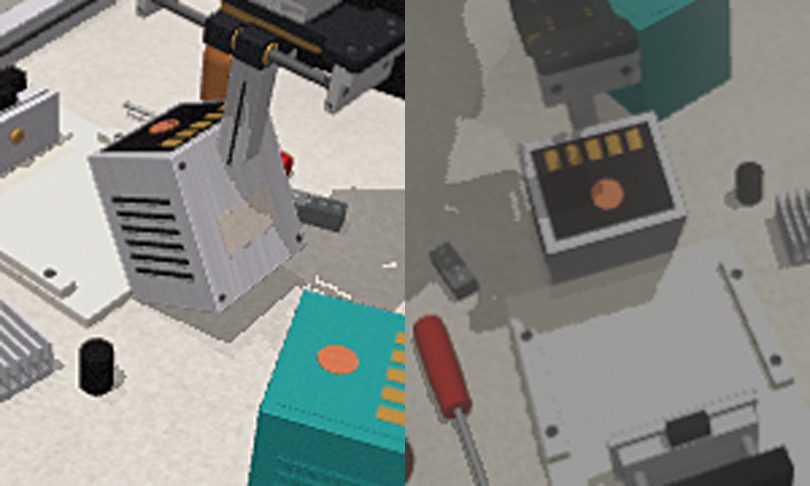

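>>> servo_tool:
  commands:
    - [0,3,-1,0,0,0,0]
    - [0,6,-2,0,0,0,0]
    - [0,9,-3,0,0,0,0]
    - [0,12,-4,0,0,0,0]
    - [0,15,-4,0,0,0,0]
    - [0,18,-4,0,0,0,0]

```text
time_s: 13.52
tcp_pos: [515.5, -69.1, 135.2]
ee_rot: [-1.558, 0.007, -0.12]
contact_force: [-1.0, -0.4, 1.5]
opening: 0.01
```

```bash
python3 st.py; python3 - <<'E'
from h import *
ims=[arm.grab_frame(c) for c in ["side","scene"]]
a=cv2.resize(ims[0][110:290,230:380],None,fx=2.7,fy=2.7,interpolation=cv2.INTER_CUBIC);b=cv2.resize(ims[1][120:300,130:280],None,fx=2.7,fy=2.7,interpolation=cv2.INTER_CUBIC)
cv2.imwrite("pics/p11.png",np.hstack([a,b]))
E
```

```text
13.525 [515.5 -69.1 135.2] q [-0.4   0.63  0.74  2.03 -0.73  0.68  0.74] F [-1.  -0.4  1.5]
tilt 4.1 yaw -0.082 roll 0.014
tcp in nest [-32.5  -1.2]
```

View pics/p11.png

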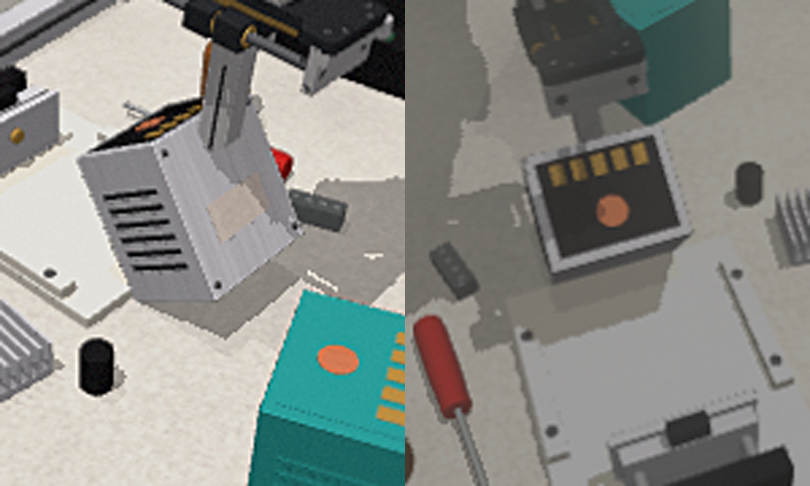

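>>> servo_tool:
  commands:
    - [0,3,0,0,0,0,0]
    - [0,6,0,0,0,0,0]
    - [0,9,0,0,0,0,0]
    - [0,12,0,0,0,0,0]
    - [0,15,0,0,0,0,0]
    - [0,15,0,0,0,0,0]
    - [0,15,0,0,0,0,0]

```text
time_s: 14.5
tcp_pos: [529.9, -70.2, 136.0]
ee_rot: [-1.558, 0.007, -0.12]
contact_force: [-0.3, -0.1, 0.0]
opening: 0.009
```

```bash
python3 st.py; python3 - <<'E'
from h import *
ims=[arm.grab_frame(c) for c in ["side","scene"]]
a=cv2.resize(ims[0][110:290,230:380],None,fx=2.7,fy=2.7,interpolation=cv2.INTER_CUBIC);b=cv2.resize(ims[1][120:300,130:280],None,fx=2.7,fy=2.7,interpolation=cv2.INTER_CUBIC)
cv2.imwrite("pics/p12.png",np.hstack([a,b]))
E
```

```text
14.5 [529.9 -70.2 136. ] q [-0.39  0.64  0.74  1.99 -0.72  0.7   0.72] F [-0.3 -0.1  0. ]
tilt 4.1 yaw -0.082 roll 0.014
tcp in nest [-18.1  -0.9]
```

View pics/p12.png

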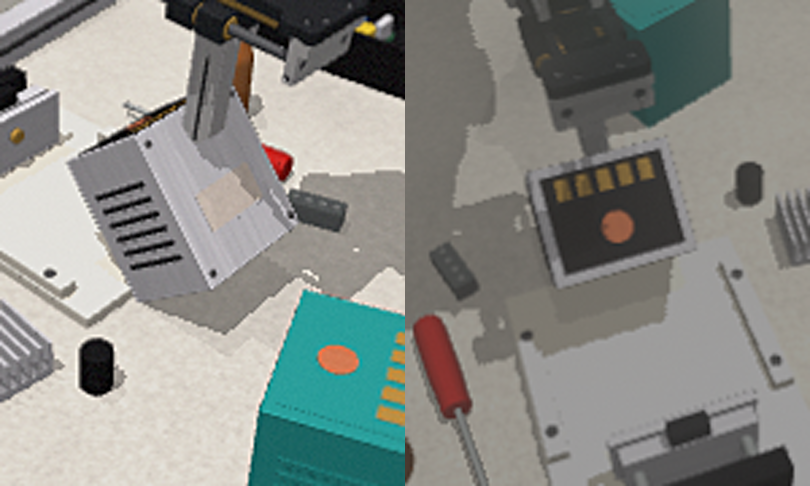

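>>> servo_tool:
  commands:
    - [0,2.5,0,0,0,0,0]
    - [0,5,0,0,0,0,0]
    - [0,7.5,0,0,0,0,0]
    - [0,10,0,0,0,0,0]
    - [0,10,0,0,0,0,0]
    - [0,10,0,0,0,0,0]

```text
time_s: 15.35
tcp_pos: [539.9, -71.1, 136.7]
ee_rot: [-1.558, 0.007, -0.12]
contact_force: [-0.2, -0.7, 0.6]
opening: 0.005
```

```bash
python3 st.py; python3 - <<'E'
from h import *
ims=[arm.grab_frame(c) for c in ["side","scene"]]
cv2.imwrite("pics/side13.png",ims[0]);cv2.imwrite("pics/scene13.png",ims[1])
a=cv2.resize(ims[0][110:290,220:370],None,fx=2.7,fy=2.7,interpolation=cv2.INTER_CUBIC);b=cv2.resize(ims[1][150:330,150:300],None,fx=2.7,fy=2.7,interpolation=cv2.INTER_CUBIC)
cv2.imwrite("pics/p13.png",np.hstack([a,b]))
E
```

```text
15.35 [539.9 -71.1 136.7] q [-0.39  0.65  0.75  1.97 -0.72  0.72  0.71] F [-0.2 -0.7  0.6]
tilt 4.1 yaw -0.082 roll 0.014
tcp in nest [-8.1 -0.9]
```

View pics/p13.png

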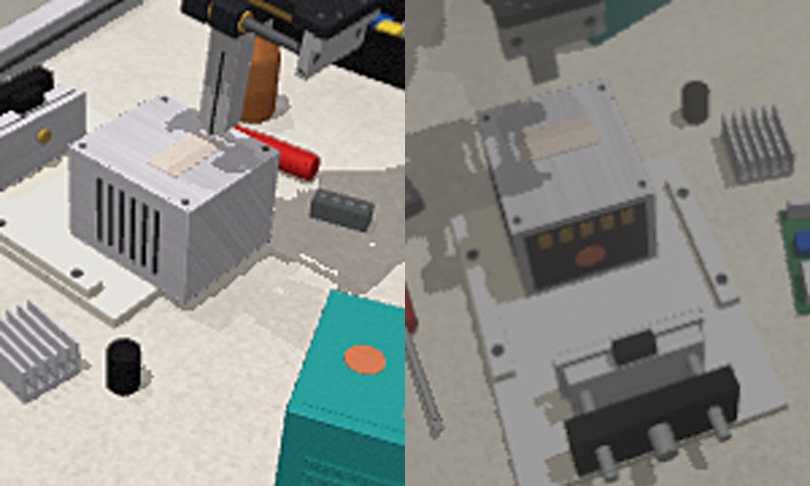

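```bash
cat > m1.py <<'E'
from h import *
S=lambda u,v:((u-405)/2.7+150,v/2.7+150)
D=lambda u,v:(u/2.7+220,v/2.7+110)
o={"scene":[((0,-55,100),S(478,115)),((0,55,100),S(603,83)),((125,55,100),S(655,188)),((125,-55,100),S(512,228)),((125,55,10),S(653,258)),((125,-55,10),S(525,295))],
"side":[((125,55,100),D(69,150)),((0,55,100),D(185,208)),((0,-55,100),D(278,152)),((125,-55,100),D(164,96)),((0,55,10),D(185,305)),((125,55,10),D(72,245))]}
p,r=fit(o,(540,-71,-.09)); print(p.round(3),r.round(1).tolist())
n=np.array([548,-71]);w=-.095;d=p[:2]-n
print("foot in nest",(np.array([[np.cos(w),np.sin(w)],[-np.sin(w),np.cos(w)]])@d).round(1),"rel yaw",p[2]-w)
E
python3 m1.py
```

```text
[ 5.18476e+02 -6.97050e+01 -9.80000e-02] [[-2.2, -2.3], [0.0, -3.4], [-0.8, -0.1], [-1.1, 0.9], [1.0, -1.6], [-0.2, 0.0], [-1.4, -1.4], [1.0, 2.3], [0.4, -0.1], [-2.1, -1.1], [-1.2, 0.7], [-1.9, -3.3]]
foot in nest [-29.5  -1.5] rel yaw -0.002642258445728088
```

>>> servo_tool:
  commands:
    - [0,-20,-3,0,0,0,2]
    - [0,-45,-3,0,0,0,4]
    - [0,-65,-4,0,0,0,4]
    - [0,-65,-4,0,0,0,4]

```text
time_s: 15.95
tcp_pos: [472.6, -65.3, 136.0]
ee_rot: [-1.554, 0.064, -0.064]
contact_force: [0.6, -0.1, 0.4]
opening: 0.005
```

>>> servo_tool:
  commands:
    - [0.6,0,0,0,0,-10,0]
    - [0.6,0,0,0,0,-20,0]
    - [0.6,0,0,0,0,-30,0]
    - [0.6,0,0,0,0,-40,0]
    - [0.6,0,0,0,0,-50,0]
    - [0.6,0,0,0,0,-60,0]
    - [0.6,0,0,0,0,-70,0]
    - [0.6,0,0,0,0,-80,0]
    - [0.6,0,0,0,0,-90,0]
    - [0.6,0,0,0,0,-90.5,0]
    - [0.6,0,0,0,0,-90.5,0]

```text
time_s: 17.32
tcp_pos: [475.2, -66.0, 136.1]
ee_rot: [-1.235, -1.162, 1.142]
contact_force: [0.4, -0.0, 0.1]
opening: 0.602
```

```bash
python3 st.py; python3 -c "
from h import *
print(cv2.Rodrigues(arm.read_state()['ee_rot'])[0].round(3))"
```

```text
17.325 [475.2 -66.  136.1] q [-0.13  0.51  0.31  2.06 -0.29  0.61  1.88] F [ 0.4 -0.   0.1]
tilt 0.8 yaw 1.496 roll -0.002
tcp in nest [-72.9  -1.9]
[[ 0.075  0.003 -0.997]
 [ 0.997  0.014  0.075]
 [ 0.014 -1.    -0.002]]
```

>>> servo_tool:
  commands:
    - [0.6,0,30,0,0,1,0]
    - [0.6,-1,60,0,0,1,0]
    - [0.6,-1,84,0,0,1,0]
    - [0.6,-1,86,0,0,1,0]
    - [0.6,-1,86,0,0,1,0]

```text
time_s: 17.95
tcp_pos: [475.6, -65.7, 50.5]
ee_rot: [-1.242, -1.151, 1.131]
contact_force: [-0.2, 0.5, 0.4]
opening: 0.603
```

```bash
python3 st.py
```

```text
17.95 [475.6 -65.7  50.5] q [-0.05  0.66  0.21  2.12 -0.38  0.4   1.95] F [-0.2  0.5  0.4]
tilt 0.8 yaw 1.481 roll -0.002
tcp in nest [-72.6  -1.6]
```

>>> servo_tool:
  commands:
    - [0.6,0,0,-8,0,0,0]
    - [0.6,0,0,-16,0,0,0]
    - [0.6,0,0,-24,0,0,0]
    - [0.6,0,0,-28,0,0,0]
    - [0.6,0,0,-31,0,0,0]
    - [0.6,0,0,-34,0,0,0]
    - [0.6,0,0,-37,0,0,0]
    - [0.6,0,0,-40,0,0,0]

```text
time_s: 18.95
tcp_pos: [512.8, -69.4, 49.9]
ee_rot: [-1.238, -1.148, 1.133]
contact_force: [-5.1, -0.3, 3.0]
opening: 0.597
```

```bash
python3 st.py
```

```text
18.95 [512.8 -69.4  49.9] q [-0.06  0.7   0.23  2.02 -0.37  0.47  1.93] F [-5.1 -0.3  3. ]
tilt 0.8 yaw 1.48 roll 0.003
tcp in nest [-35.2  -1.7]
```

>>> servo_tool:
  commands:
    - [0.6,0,0,-3,0,0,0]
    - [0.6,0,0,-6,0,0,0]
    - [0.6,0,0,-9,0,0,0]
    - [0.6,0,0,-12,0,0,0]
    - [0.6,0,0,-15,0,0,0]
    - [0.6,0,0,-18,0,0,0]
    - [0.6,0,0,-21,0,0,0]
    - [0.6,0,0,-24,0,0,0]

```text
time_s: 19.95
tcp_pos: [539.2, -71.3, 50.2]
ee_rot: [-1.241, -1.152, 1.132]
contact_force: [-2.0, 0.2, -2.5]
opening: 0.602
```

```bash
python3 st.py; python3 - <<'E'
from h import *
ims=[arm.grab_frame(c) for c in ["side","scene"]]
a=cv2.resize(ims[0][110:290,220:370],None,fx=2.7,fy=2.7,interpolation=cv2.INTER_CUBIC);b=cv2.resize(ims[1][150:330,150:300],None,fx=2.7,fy=2.7,interpolation=cv2.INTER_CUBIC)
cv2.imwrite("pics/p14.png",np.hstack([a,b]))
E
```

```text
19.95 [539.2 -71.3  50.2] q [-0.07  0.72  0.25  1.95 -0.36  0.51  1.92] F [-2.   0.2 -2.5]
tilt 0.8 yaw 1.481 roll -0.002
tcp in nest [-8.8 -1.1]
```

View pics/p14.png

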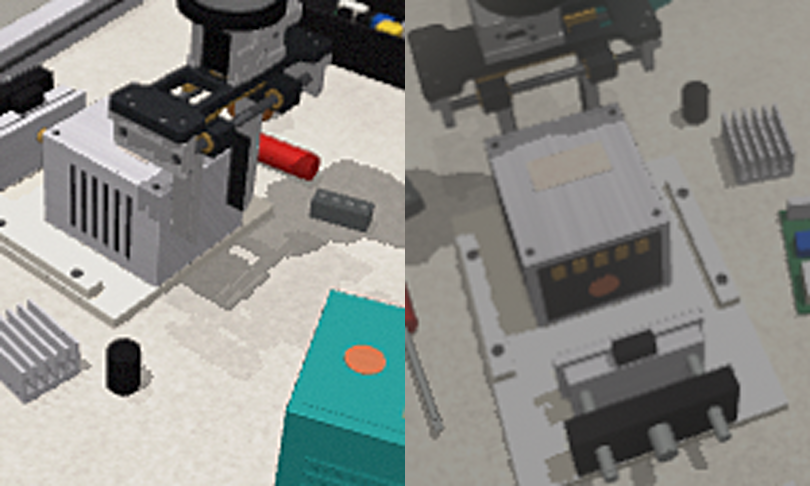

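>>> servo_tool:
  commands:
    - [0.6,0,0,-3,0,0,0]
    - [0.6,0,0,-6,0,0,0]
    - [0.6,0,0,-9,0,0,0]
    - [0.6,0,0,-12,0,0,0]
    - [0.6,0,0,-15,0,0,0]
    - [0.6,0,0,-18,0,0,0]
    - [0.6,0,0,-20,0,0,0]

```text
time_s: 20.92
tcp_pos: [558.6, -73.1, 50.3]
ee_rot: [-1.241, -1.151, 1.132]
contact_force: [-5.5, 0.4, 5.1]
opening: 0.599
```

```bash
python3 st.py; python3 - <<'E'
from h import *
ims=[arm.grab_frame(c) for c in ["side","scene"]]
a=cv2.resize(ims[0][110:290,220:370],None,fx=2.7,fy=2.7,interpolation=cv2.INTER_CUBIC);b=cv2.resize(ims[1][150:330,150:300],None,fx=2.7,fy=2.7,interpolation=cv2.INTER_CUBIC)
cv2.imwrite("pics/p15.png",np.hstack([a,b]))
E
```

```text
20.925 [558.6 -73.1  50.3] q [-0.07  0.74  0.25  1.89 -0.36  0.55  1.91] F [-5.5  0.4  5.1]
tilt 0.8 yaw 1.481 roll -0.001
tcp in nest [10.8 -1. ]
```

View pics/p15.png

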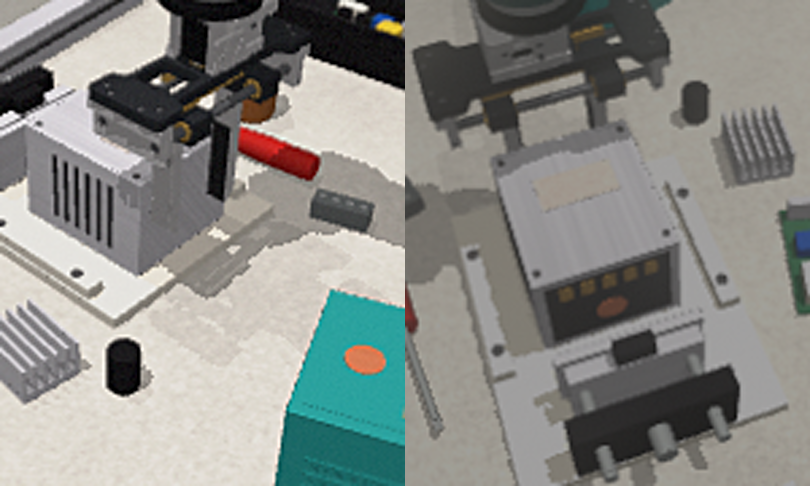

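>>> servo_tool:
  commands:
    - [0.6,0,0,-2,0,0,0]
    - [0.6,0,0,-4,0,0,0]
    - [0.6,0,0,-6,0,0,0]
    - [0.6,0,0,-8,0,0,0]

```text
time_s: 21.52
tcp_pos: [566.5, -73.8, 50.3]
ee_rot: [-1.241, -1.151, 1.132]
contact_force: [-4.3, -0.0, 3.6]
opening: 0.6
```

>>> servo_tool:
  commands:
    - [0.6,0,0,-2,0,0,0]
    - [0.6,0,0,-4,0,0,0]
    - [0.6,0,0,-5,0,0,0]

```text
time_s: 21.9
tcp_pos: [571.7, -74.2, 50.3]
ee_rot: [-1.241, -1.151, 1.132]
contact_force: [-5.9, 0.9, 4.3]
opening: 0.601
```

```bash
python3 st.py; python3 - <<'E'
from h import *
ims=[arm.grab_frame(c) for c in ["side","scene"]]
a=cv2.resize(ims[0][110:290,180:330],None,fx=2.7,fy=2.7,interpolation=cv2.INTER_CUBIC);b=cv2.resize(ims[1][150:330,150:300],None,fx=2.7,fy=2.7,interpolation=cv2.INTER_CUBIC)
cv2.imwrite("pics/p16.png",np.hstack([a,b]))
E
```

```text
21.9 [571.7 -74.2  50.3] q [-0.07  0.75  0.26  1.86 -0.35  0.58  1.9 ] F [-5.9  0.9  4.3]
tilt 0.8 yaw 1.481 roll -0.001
tcp in nest [23.9 -1. ]
```

View pics/p16.png

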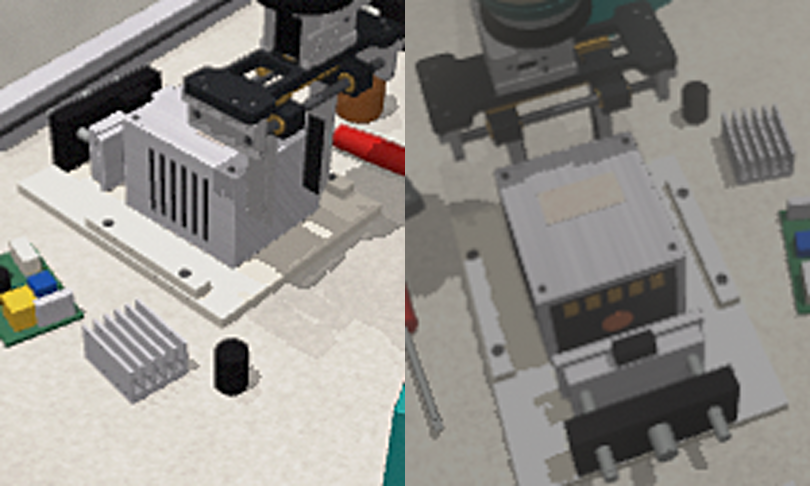

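>>> servo_tool:
  commands:
    - [0.6,0,0,-1.5,0,0,0]
    - [0.6,0,0,-3,0,0,0]
    - [0.6,0,0,-4.5,0,0,0]

```text
time_s: 22.38
tcp_pos: [576.2, -74.6, 50.3]
ee_rot: [-1.241, -1.151, 1.132]
contact_force: [-4.0, 0.9, 3.8]
opening: 0.599
```

>>> servo_tool:
  commands:
    - [0.6,0,0,-1,0,0,0]
    - [0.6,0,0,-2,0,0,0]
    - [0.6,0,0,-3,0,0,0]

```text
time_s: 22.75
tcp_pos: [579.2, -74.9, 50.3]
ee_rot: [-1.241, -1.151, 1.132]
contact_force: [-5.3, 0.5, 2.4]
opening: 0.601
```

```bash
python3 st.py; python3 - <<'E'
from h import *
ims=[arm.grab_frame(c) for c in ["side","scene"]]
a=cv2.resize(ims[0][130:230,180:280],None,fx=4,fy=4,interpolation=cv2.INTER_CUBIC);b=cv2.resize(ims[1][220:320,180:280],None,fx=4,fy=4,interpolation=cv2.INTER_CUBIC)
cv2.imwrite("pics/p17.png",np.hstack([a,b]))
E
```

```text
22.75 [579.2 -74.9  50.3] q [-0.07  0.76  0.26  1.84 -0.35  0.59  1.9 ] F [-5.3  0.5  2.4]
tilt 0.8 yaw 1.481 roll -0.001
tcp in nest [31.4 -0.9]
```

View pics/p17.png

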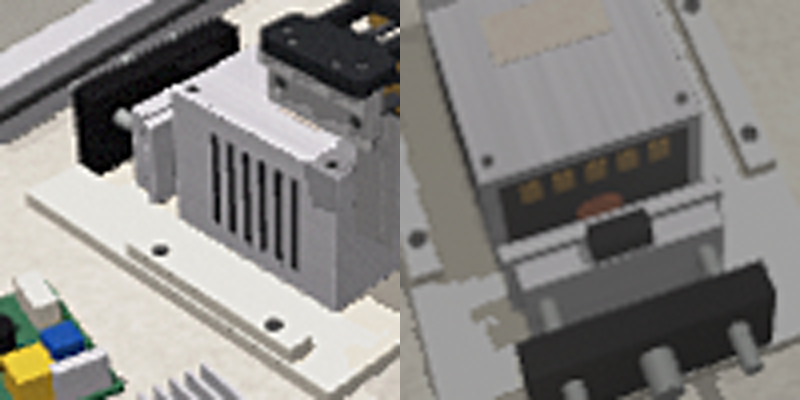

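>>> servo_tool:
  commands:
    - [0.6,0,0,-1,0,0,0]
    - [0.6,0,0,-2,0,0,0]
    - [0.6,0,0,-3,0,0,0]

```text
time_s: 23.22
tcp_pos: [582.3, -75.2, 50.3]
ee_rot: [-1.241, -1.151, 1.132]
contact_force: [-5.4, 0.0, 2.6]
opening: 0.6
```

>>> servo_tool:
  commands:
    - [0.6,0,0,-1,0,0,0]
    - [0.6,0,0,-2,0,0,0]

```text
time_s: 23.48
tcp_pos: [584.4, -75.4, 50.3]
ee_rot: [-1.241, -1.152, 1.132]
contact_force: [-4.5, 0.7, 2.4]
opening: 0.599
```

>>> servo_tool:
  commands:
    - [0.6,0,0,-1,0,0,0]
    - [0.6,0,0,-2,0,0,0]

```text
time_s: 23.72
tcp_pos: [586.4, -75.6, 50.3]
ee_rot: [-1.241, -1.152, 1.132]
contact_force: [-4.3, 0.4, 2.2]
opening: 0.601
```

```bash
python3 st.py; python3 - <<'E'
from h import *
ims=[arm.grab_frame(c) for c in ["side","scene"]]
a=cv2.resize(ims[0][130:230,180:280],None,fx=4,fy=4,interpolation=cv2.INTER_CUBIC);b=cv2.resize(ims[1][220:320,180:280],None,fx=4,fy=4,interpolation=cv2.INTER_CUBIC)
cv2.imwrite("pics/p18.png",np.hstack([a,b]))
E
```

```text
23.725 [586.4 -75.6  50.3] q [-0.07  0.77  0.26  1.82 -0.35  0.6   1.89] F [-4.3  0.4  2.2]
tilt 0.8 yaw 1.481 roll -0.002
tcp in nest [38.6 -0.9]
```

View pics/p18.png

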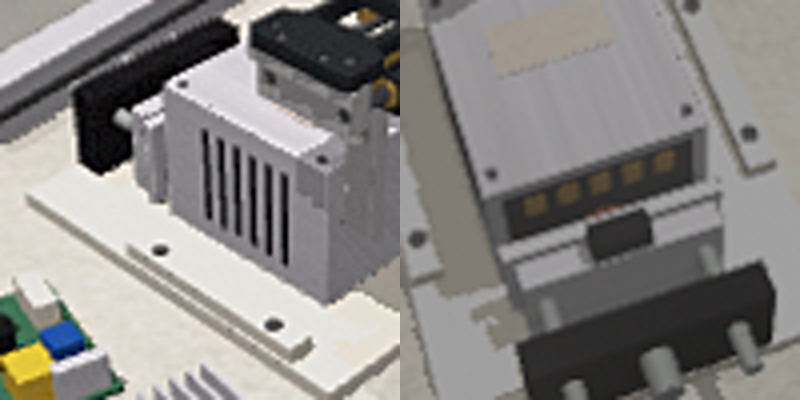

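>>> servo_tool:
  commands:
    - [0.6,0,0,-1,0,0,0]
    - [0.6,0,0,-2,0,0,0]
    - [0.6,0,0,-3,0,0,0]

```text
time_s: 24.2
tcp_pos: [589.4, -75.9, 50.3]
ee_rot: [-1.241, -1.152, 1.132]
contact_force: [-5.0, 0.7, 1.5]
opening: 0.598
```

>>> servo_tool:
  commands:
    - [0.6,0,0,-1,0,0,0]
    - [0.6,0,0,-2,0,0,0]

```text
time_s: 24.45
tcp_pos: [591.0, -76.0, 50.3]
ee_rot: [-1.241, -1.151, 1.132]
contact_force: [-4.3, 0.1, 2.5]
opening: 0.598
```

>>> servo_tool:
  commands:
    - [0.6,0,0,-1,0,0,0]
    - [0.6,0,0,-1,0,0,0]

```text
time_s: 24.7
tcp_pos: [592.3, -76.1, 50.3]
ee_rot: [-1.241, -1.152, 1.132]
contact_force: [-4.7, 0.2, 1.8]
opening: 0.6
```

```bash
python3 st.py; python3 - <<'E'
from h import *
ims=[arm.grab_frame(c) for c in ["side","scene"]]
a=cv2.resize(ims[0][130:230,180:280],None,fx=4,fy=4,interpolation=cv2.INTER_CUBIC);b=cv2.resize(ims[1][220:320,180:280],None,fx=4,fy=4,interpolation=cv2.INTER_CUBIC)
cv2.imwrite("pics/p19.png",np.hstack([a,b]))
E
```

```text
24.7 [592.3 -76.1  50.3] q [-0.07  0.77  0.27  1.8  -0.35  0.61  1.89] F [-4.7  0.2  1.8]
tilt 0.8 yaw 1.481 roll -0.002
tcp in nest [44.6 -0.8]
```

View pics/p19.png

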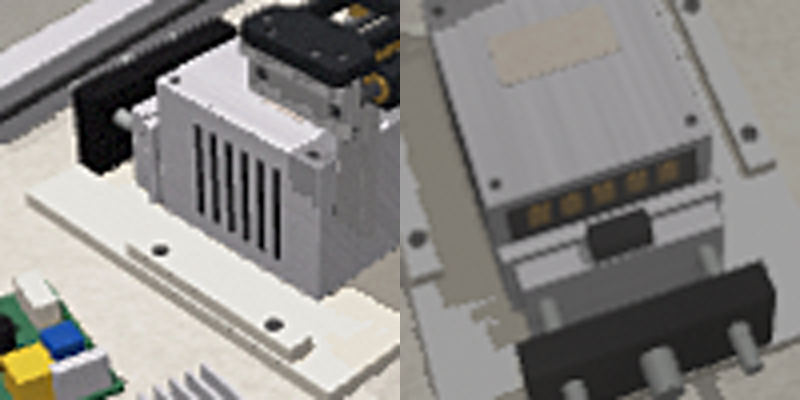

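>>> servo_tool:
  commands:
    - [0.6,0,0,-1,0,0,0]
    - [0.6,0,0,-2,0,0,0]
    - [0.6,0,0,-2,0,0,0]

```text
time_s: 25.18
tcp_pos: [594.3, -76.3, 50.3]
ee_rot: [-1.241, -1.151, 1.132]
contact_force: [-4.4, 0.4, 0.7]
opening: 0.599
```

>>> servo_tool:
  commands:
    - [0.6,0,0,-1,0,0,0]
    - [0.6,0,0,-1,0,0,0]

```text
time_s: 25.42
tcp_pos: [595.0, -76.4, 50.3]
ee_rot: [-1.241, -1.151, 1.132]
contact_force: [-4.9, 0.2, 2.3]
opening: 0.603
```

>>> servo_tool:
  commands:
    - [0.6,0,0,-1,0,0,0]
    - [0.6,0,0,-2,0,0,0]
    - [0.6,0,0,-2,0,0,0]

```text
time_s: 25.8
tcp_pos: [595.1, -76.3, 50.3]
ee_rot: [-1.238, -1.149, 1.133]
contact_force: [-9.3, 0.8, 5.4]
opening: 0.603
```

>>> servo_tool:
  commands:
    - [0.6,0,0,-1,0,0,0]
    - [0.6,0,0,-1,0,0,0]

```text
time_s: 26.05
tcp_pos: [595.2, -76.3, 50.3]
ee_rot: [-1.237, -1.148, 1.133]
contact_force: [-11.5, 1.4, 8.0]
opening: 0.6
```

```bash
python3 st.py; python3 - <<'E'
from h import *
ims=[arm.grab_frame(c) for c in ["side","scene"]]
a=cv2.resize(ims[0][130:230,180:280],None,fx=4,fy=4,interpolation=cv2.INTER_CUBIC);b=cv2.resize(ims[1][220:320,180:280],None,fx=4,fy=4,interpolation=cv2.INTER_CUBIC)
cv2.imwrite("pics/p20.png",np.hstack([a,b]))
E
```

```text
26.05 [595.2 -76.3  50.3] q [-0.07  0.78  0.27  1.79 -0.35  0.63  1.89] F [-11.5   1.4   8. ]
tilt 0.9 yaw 1.481 roll 0.004
tcp in nest [47.5 -0.8]
```

View pics/p20.png

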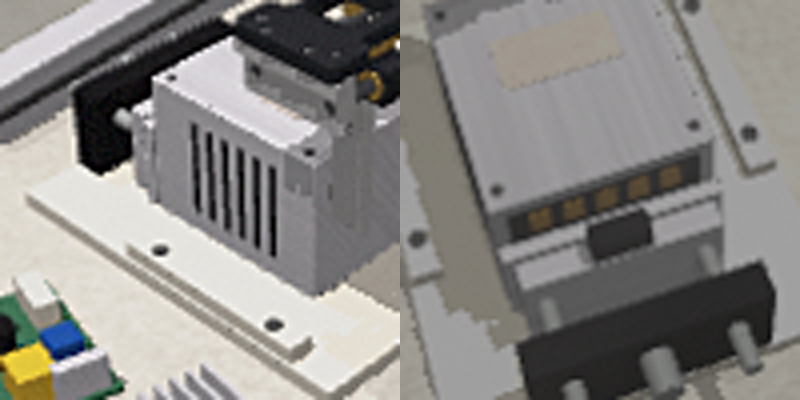

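>>> servo_tool:
  commands:
    - [0.6,0,0,-1,0,0,0]
    - [0.6,0,0,-1,0,0,0]

```text
time_s: 26.4
tcp_pos: [595.2, -76.2, 50.3]
ee_rot: [-1.235, -1.146, 1.134]
contact_force: [-13.3, 1.2, 9.6]
opening: 0.602
```

```bash
python3 st.py; python3 - <<'E'
from h import *
s=arm.read_state(); print(s["contact_force"],np.linalg.norm(s["contact_force"]),s["torque"])
E
```

```text
26.4 [595.2 -76.2  50.3] q [-0.07  0.78  0.27  1.78 -0.35  0.63  1.89] F [-13.3   1.2   9.6]
tilt 0.9 yaw 1.481 roll 0.006
tcp in nest [47.5 -0.7]
[-13.33629262   1.22622288   9.56293758] 16.45630877711635 [ 0.24088555  2.5550339  -0.09025728]
```

>>> servo_tool:
  commands:
    - [0.6,0,0,2,0,0,0]
    - [0.6,0,0,4,0,0,0]
    - [0.6,0,0,7,0,0,0]
    - [0.6,0,0,15,0,0,0]
    - [0.6,0,-20,40,0,0,0]
    - [0.6,0,-60,50,0,0,0]
    - [0.6,0,-120,50,0,0,0]
    - [0.6,0,-150,50,0,0,0]
    - [0.6,0,-150,50,0,0,0]

```text
time_s: 27.52
tcp_pos: [551.3, -74.9, 203.0]
ee_rot: [-1.247, -1.157, 1.129]
contact_force: [0.7, 0.1, -0.2]
opening: 0.603
```

```bash
python3 st.py; python3 - <<'E'
from h import *
ims=[arm.grab_frame(c) for c in ["side","scene","wrist"]]
np.save("T2.npy",arm.camera_model("wrist")["cam_to_world"])
for c,i in zip(["side","scene","wrist"],ims): cv2.imwrite(f"pics/{c}21.png",i)
a=cv2.resize(ims[0][120:220,180:280],None,fx=4,fy=4,interpolation=cv2.INTER_CUBIC);b=cv2.resize(ims[1][200:300,180:280],None,fx=4,fy=4,interpolation=cv2.INTER_CUBIC)
cv2.imwrite("pics/p21.png",np.hstack([a,b]))
cv2.imwrite("pics/w21.png",cv2.resize(ims[2],None,fx=1.5,fy=1.5))
E
```

```text
27.525 [551.3 -74.9 203. ] q [-0.15  0.52  0.37  1.8  -0.26  0.86  1.82] F [ 0.7  0.1 -0.2]
tilt 0.8 yaw 1.482 roll -0.009
tcp in nest [ 3.7 -3.5]
```

View pics/p21.png

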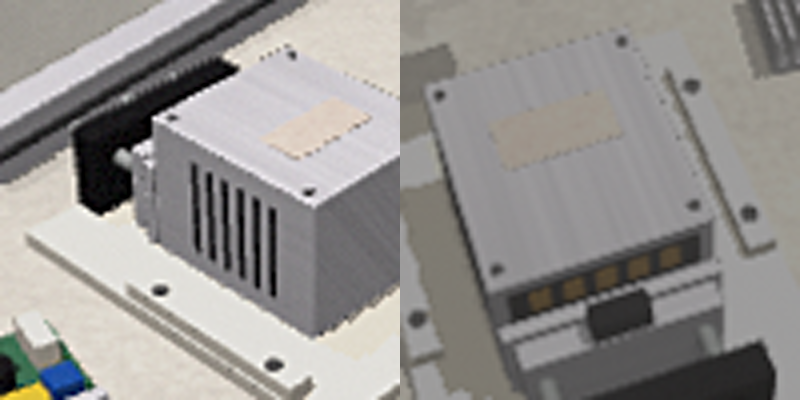

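View pics/w21.png

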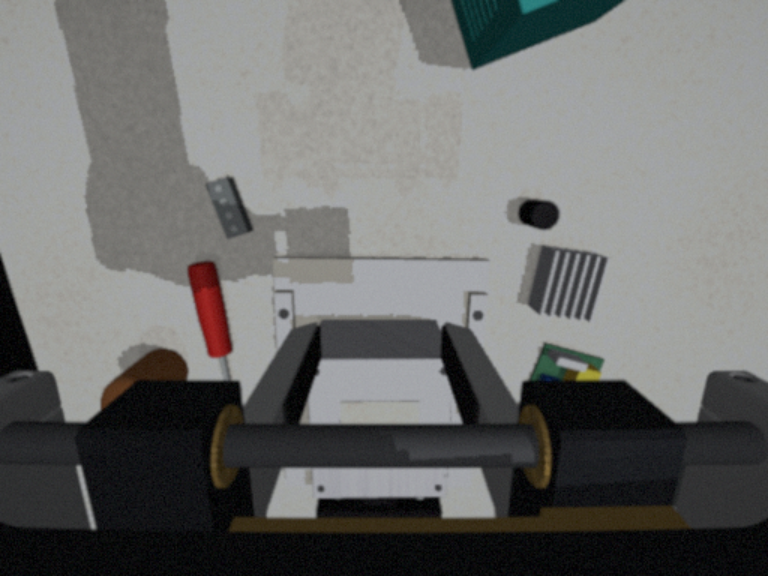

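>>> servo_tool:
  commands:
    - [0.6,0,0,-40,0,0,0]
    - [0.6,0,0,-90,0,0,0]
    - [0.6,0,0,-140,0,0,0]
    - [0.6,0,0,-190,0,0,0]
    - [0.6,0,20,-230,0,0,0]
    - [0.6,0,50,-254,0,0,0]
    - [0.6,0,60,-254,0,0,0]
    - [0.6,0,60,-254,0,0,0]

```text
time_s: 28.68
tcp_pos: [800.3, -96.2, 138.4]
ee_rot: [-1.238, -1.148, 1.133]
contact_force: [-0.3, 0.1, 0.6]
opening: 0.601
```

```bash
python3 st.py; python3 - <<'E'
from h import *
T=arm.camera_model("wrist")["cam_to_world"]; i=arm.grab_frame("wrist"); np.save("T3.npy",T); print(T[:3,3])
cv2.imwrite("pics/wrist22.png",i)
cv2.imwrite("pics/w22.png",cv2.resize(i[0:260,130:390],None,fx=2.3,fy=2.3,interpolation=cv2.INTER_CUBIC))
E
```

```text
28.675 [800.3 -96.2 138.4] q [-0.04  0.97  0.34  1.03 -0.31  1.19  1.75] F [-0.3  0.1  0.6]
tilt 0.8 yaw 1.481 roll 0.003
tcp in nest [253.5  -1.2]
[726.90859033 -92.43611072 318.96395264]
```

View pics/w22.png

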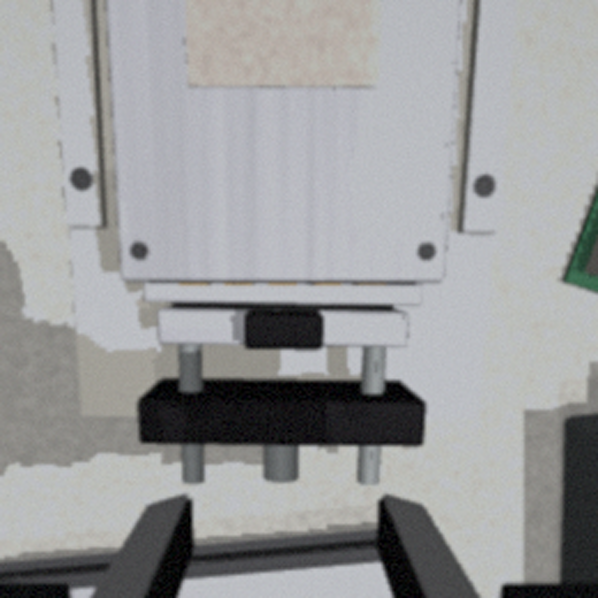

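```bash
python3 - <<'E'
from h import *
m=arm.camera_model("wrist");T=np.load("T3.npy");K=np.array([[m["fx"],0,m["cx"]],[0,m["fy"],m["cy"]],[0,0,1]])
def bp(u,v,z):
    p=cv2.undistortPoints(np.array([[[u,v]]],float),K,m["distortion"])[0,0]; d=T[:3,:3]@np.r_[p,1]; P=T[:3,3]+d*(z-T[2,3])/d[2]
    w=-.095; q=P[:2]-[548,-71]; return (np.array([[np.cos(w),np.sin(w)],[-np.sin(w),np.cos(w)]])@q).round(1)
W=lambda u,v:(u/2.3+130,v/2.3)
for u in(125,440): print("mod end",bp(*W(u,280),100))
for u in(150,415):
  for z in(55,65): print("block",z,bp(*W(u,284),z))
i=cv2.imread("pics/wrist22.png"); cv2.imwrite("pics/w22b.png",cv2.resize(i[110:155,185:325],None,fx=5.5,fy=5.5,interpolation=cv2.INTER_CUBIC))
E
```

```text
mod end [182. -55.]
mod end [181.4  52.1]
block 55 [184.  -55.3]
block 65 [183.8 -53.3]
block 55 [183.4  53.5]
block 65 [183.3  51.3]
```

View pics/w22b.png

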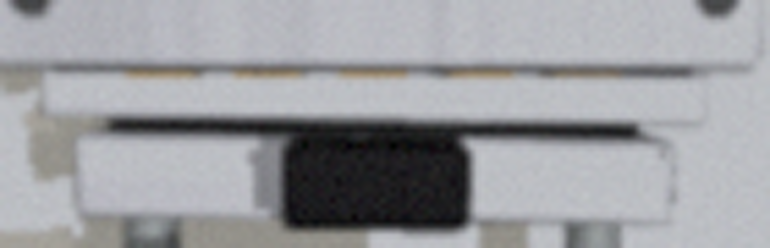

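```bash
python3 - <<'E'
from workcell import arm
print(arm.read_state()["contact_force"]); print(arm.close_job())
E
```

```text
[ 0.00457975 -0.8391211   0.63346416]
the job is handed in; nothing more can be done
None
```

The module is in the nest, lying flat with its contact end against the stop block. I handed the job in at about 29 s with the arm clear of everything. I had no direct reading of the plunger, so its travel is inferred.

- **Slide:** I pushed the module to the plate's front edge with closed fingers. The push was about 35 mm up because the arm could not tilt or go lower there. At about 8 N it would go no further, and both fixed cameras showed it square against the edge.
- **Tip:** I pushed its back at about 115 to 135 mm up, at roughly 6 N or less. It fell flat and straight, with its yaw error under 0.01 rad by a fit to the pictures. The fall left its foot end about 30 mm short of the plate's edge.
- **Push to the stop:** I used the two fingers about 56 mm apart, not closed, so it would stay straight. It slid at about 5 N and stopped about 180 mm from the front edge. I pressed to about 13 N forwards (16.5 N in all) and backed off.

**Last checks:**
- The wrist camera from above showed the contact end parallel to the block within about 0.01 rad and next to its face, with no plunger visible between them.
- Converting the pixels gave a gap of about 2 mm, which is within the error of picking that edge but is also the most the plunger criterion allows.
- Much of the 13 N went into extra friction from the fingers also bearing down. The force on the stop itself was perhaps 4 N, still far more than the plunger spring could give, so I take it as contact with the block's face.
- I did not measure the bystanders again. In the later pictures those in view looked unmoved.

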